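# Level the finds shelf with spirit level and levelling foot

## Task

Stand the yellow spirit level lengthwise within the blue outline on the small sprung shelf, and turn the red-handled levelling foot until, with the level pressed down so that the shelf sits on the foot's brass collar, the bubble stays between its two black lines. Finish while still pressing down on the level with the fingers, steadily and without heavy force, bubble centred: do not let go. Leave the other things on the table where they are.

Things in the scene. Friction and masses are not known exactly. Their poses are not given: they have to be found in the camera images.
- level_center (a point): Centre, half-way up (22 mm above the underside), of the loose yellow spirit level: a bar 150 mm long (x axis), 22 wide (y), 44 high (z up), upright on the table at the start. Grip it across its width at the middle; either way round will do.
- level: The same level, 0.2 kg; origin at the centre of its underside, same axes. Its solid end blocks (30 to 75 mm either side of the centre) are 44 mm high and are the places to press on. Between them the body is 26 mm high and carries a green vial, its top 40 mm above the underside, with a pale bubble.
- bubble (a joint): Bubble along the level's x axis (m): 0 centred, positive towards the level's +x end, stops at +-0.018. It drifts to the HIGHER end, 0.30 m per rad of tilt (5.2 mm per degree), and needs about 1.5 s to settle. The bubble is 14 mm long, the black lines stand 10 mm either side of centre: it lies between them within 3 mm of 0.
- shelf_spot (a point): Middle of the blue outline (45 x 170 mm) on the upper face of the grey shelf, about 85 mm above the table. y axis: along the shelf from its hinge (110 mm to -y of this point) to the levelling foot (170 mm to +y); x across; z up from the face. The shelf is 120 mm wide and tilts about its x axis.
- shelf: The same shelf; origin on the hinge line, 10 mm below its face, same axes. A spring holds its foot end up off the foot's collar until the level on it is pressed down: 2 to 6 N there seats it, up to 15 mm lower (more force near the hinge), and it stops firmly. Only while it is seated does the bubble show the foot's setting.
- foot_grip (a point): Grip point of the levelling foot: on its upright axis, in the red bar handle, which is 44 mm long (this frame's x), 14 wide (y) and 32 high (this point 14 mm below its top, 16 mm above the black disc, 44 mm across, that carries it). Its height is about 135 to 155 mm above the table.
- foot (a joint): Turn of the levelling foot (rad, 0 to 3.6), growing COUNTERCLOCKWISE seen from above; 1 rad raises collar and handle 5.6 mm, tilts the seated shelf 0.02 rad and so moves the pressed level's bubble 6 mm towards the foot end. At the start it is too low by 0.8 to 2.2 rad, differing each time. Stays where left (friction 0.2 N m).
- collar: Brass collar, 50 mm across, of the levelling foot, under the slotted end of the shelf; origin in the middle of its top face, on which the pressed shelf sits. Rises and falls with the foot, does not turn.
- bottle_mid (a point): Bystander: clear bottle with blue cap, 54 mm across, 120 high; this point half-way up. It and the level may have changed places.
- stone_a: Bystander: brown stone find, 64 x 46 x 32 mm; origin under its centre.
- stone_b: Bystander: grey stone find, 60 x 50 x 30 mm; origin under its centre.
- tape: Bystander: orange roll of tape lying flat, 90 mm across, 24 high; origin under its centre.
- brush: Bystander: brush lying on the table; origin under its middle.
Mind the look-alikes: they are no part of the job. There is more than one size of the level; the job needs the smaller.

How it is judged:
On the way, in this order (a step that is already met when the one before it is completed fails the run):
1. the level has been lifted from the table (height (world z) of level_center above 0.085 m), for 0.2 s.
2. the level stands in the outline and is pressed so that the shelf sits on the foot, bubble between the lines (z of level_center in the frame of shelf_spot between 0.012 and 0.032 m and x of level_center in the frame of shelf_spot between -0.045 and 0.045 m and y of level_center in the frame of shelf_spot between -0.06 and 0.06 m and angle between the x axis of level_center and the y axis of shelf_spot, either way round below 0.26 rad and angle between level_center's own z axis and vertical below 0.1 rad and contact force between level and shelf above 2 N and value of joint bubble between -0.003 and 0.003 m and angle between shelf_spot's own z axis and vertical below 0.013 rad and contact force between the fingers and level between 2 and 50 N and contact force between shelf and collar above 0.5 N), for 0.4 s.
At the end, for the whole second after the job is handed in: Level upright on the shelf, within 45 mm across and 60 mm along of the outline's middle and 15 deg of lengthwise; fingers press it with 2 to 50 N; shelf bears on the collar (over 0.5 N); bubble within 3 mm of centre, shelf within 0.013 rad of level; held through the last second (all of step 2); the arm keeps its last pose, push and grip.
It fails at once if the bottle bystander was moved by more than 4 cm (distance of bottle_mid from where it was at the start of the episode above 0.04 m).
It fails at once if the stone_a bystander was moved by more than 4 cm (distance of stone_a from where it was at the start of the episode above 0.04 m).
It fails at once if the stone_b bystander was moved by more than 4 cm (distance of stone_b from where it was at the start of the episode above 0.04 m).
It fails at once if the tape bystander was moved by more than 4 cm (distance of tape from where it was at the start of the episode above 0.04 m).
It fails at once if the brush bystander was moved by more than 4 cm (distance of brush from where it was at the start of the episode above 0.04 m).
It also fails if it takes over 72 s, if anything falls off the work surface, if the arm or the gripper's body presses on something with over 40 N, if the wrist force passes 120 N, or if a joint passes its speed limit or range.

## Robot

A 6-joint arm with a two-finger parallel gripper is mounted at the origin on the work surface. World frame = base frame: x ahead of the robot, y to its left, z up, the work surface at z = 0. Lengths are in m, angles in rad, forces in N, time in s.
With the tool pointing down it reaches from about 0.225 to 0.725 m from the base axis. Payload 3.1 kg.
Tool frame: the origin (TCP) lies at the very end of the fingers, on their centre line; the grasp point (between the pads) lies 19 mm behind it; x points along the fingers, y is the direction in which the jaws open and shut, and the axes are right-handed (so a half turn about x gives the same grasp; the last joint's range is limited). The gripper opens to 85 mm and grips with 20 to 120 N. Pads are 22 mm wide; open, the fingers measure 114 mm over their backs; the gripper's body (76 mm by 85 mm) begins 54 mm behind the grasp point. The pads swing forward as they close: fully open they stand 13 mm farther back than shut.
Start: joints at [-1.306, 0.048, 0.099, 1.622, 0, 1.443], TCP at [0.201, -0.485, 0.231] pointing down, gripper open.
Joint ranges: [-2.91, 2.91], [-0.99, 1.94], [-1.21, 1.42], [-2.12, 2.29], [-1.49, 1.47], [-3.14, 3.14]. Speed limits (rad/s): [2.79, 2.79, 3.14, 3.14, 3.14, 3.14].

## Interface

Orientations are given as a unit quaternion [x, y, z, w].
In Python, from station import monitor, viewer, job, finder gives the robot as it stands.
- The arm moves only by the tool carry_out, never from a script. Its argument "motion" is text: rows parted by semicolons, each of 6 numbers parted by spaces: the shift along the tool's x, y, z in mm, then the turn, a rotation vector about the tool's x, y, z in degrees. A call has 1 to 10 rows; each row is the pose to reach, as a shift and turn from the pose commanded when the call began, along the tool's axes at that moment; what a row does not reach only later rows make up. A row lasts 1/12 s, in which the tool goes at most 41.7 mm and 7.16 degrees, less where a joint would pass 70% of its speed; a pose out of reach is approached as far as the arm can. A call with a gripper value outside its range is refused whole. "grip" is the finger opening in mm, from 0 to 85.4, set as the call begins (left out, the last holds). The fingers move at their own pace and stop on an object; "squeeze" is the grip in N (left out, the last holds). Time passes only in rows, so rows that repeat a pose let the fingers close. It gives the time, the measured TCP pose, the force and the opening at its end, in the units of the state.
- monitor.sense(): the state, without advancing time (a new reading comes with each control period).
- viewer.get_image(name): name is "scene" or "top" or "wrist"; returns a dict with "img" (420x560x3 uint8, red, green, blue), "camera_matrix" (3x3 intrinsics, pixels), "position" and "attitude" of the camera in the world; the wrist camera has in their place "mount" (4x4, takes a point from camera to tool coordinates, whose origin is the TCP and whose axes are the tool frame's). Camera axes: x right, y down, z forward; pixel columns grow to the right and rows downward; lengths in m; the calibration is good to about 2 mm. A picture is of the moment at which its call begins: read the wrist's pose just before it. There is no depth.
- job.job_done(): hands the job in, once; it reports no verdict.
Trained networks look in the newest picture that a camera, given by its name, has taken for a name from the list of things; names that differ only in an ending like _2 or _b are one class to them, and where a whole thing is asked for, a point or a joint stands for the part that bears it (a point fixed in the world has none). Each returns a list of dicts, best first, with "conf" (0 to 1); they miss things now and then, are a little off and sometimes report something else, mostly with a low value. They report only what shows in the picture. A call takes as long as a camera call. They do not tell look-alikes from the thing itself.
- finder.boxes_of(thing, camera): "at" ([row, column] as shares, 0 to 1, of the picture: columns of its width, rows of its height, amid what is visible of it).
- finder.masks_of(thing, camera): "mask" (420x560 bool, what is visible of it) and "at" ([row, column] as shares, 0 to 1, of the picture: columns of its width, rows of its height, amid what is visible of it).
The state is a dict: "time": time; "joint_pos": joint angles; "qvel": joint speeds; "joint_efforts": joint torques, N m; "ee_pos": TCP position; "tool_rot": TCP orientation; "force": force on the tool from outside, world axes, zero at the start; "ft_torque": the same for the moment, N m; "opening": finger opening in m.
Only numpy, scipy, OpenCV 4.12 (cv2) and the standard library are available. Lean on these libraries where they do the work, as an engineer would, in place of code of your own. Each camera call takes 0.05 s, during which the arm holds its last target.

## Working session

There is one attempt and no reset: what is moved stays moved. The work goes in short steps, Python scripts to look and compute and a tool call to move; the robot and the scene stay as the last step left them, time stands still between calls to the robot, and variables do not carry over. Pictures are saved under pics/ and viewed, and the job is handed in when it is done.

Besides the shell and the picture viewer there is one more tool, called after ">>>" as a command line: name --argument value ..., lists and objects as JSON in quotes. carry_out: Moves the arm, as the interface text tells. Its arguments: {"type":"object","properties":{"motion":{"type":"string"},"grip":{"type":"number"},"squeeze":{"type":"number"}},"required":["motion"]}

```bash
ls; mkdir -p pics; cat > h.py <<'E'
import numpy as np, cv2
from scipy.spatial.transform import Rotation as R
from station import monitor, viewer, job, finder
def save(im,name): cv2.imwrite('pics/'+name,cv2.cvtColor(im,cv2.COLOR_RGB2BGR))
E
python3 - <<'E'
from h import *
s=monitor.sense(); print({k:np.round(v,4) for k,v in s.items()})
for c in ['scene','top','wrist']:
    d=viewer.get_image(c); save(d['img'],c+'0.png'); print(c,{k:np.round(v,4).tolist() for k,v in d.items() if k!='img'})
    for t in ['level','foot','shelf','bottle_mid','collar','tape','bubble']:
        print(t,[(np.round(np.array(b['at'])*[420,560]).tolist(),round(b['conf'],2)) for b in finder.boxes_of(t,c)][:4])
E
```

```text
pics
{'time': np.float64(0.0), 'joint_pos': array([-1.3058,  0.0487,  0.0976,  1.622 ,  0.    ,  1.443 ]), 'qvel': array([-0.0015, -0.0015, -0.0015, -0.0016, -0.0016, -0.0004]), 'joint_efforts': array([-2.00000e-04, -3.38782e+01,  3.20016e+01,  2.02000e-02,
       -2.00000e-04,  0.00000e+00]), 'ee_pos': array([ 0.2008, -0.4844,  0.2301]), 'tool_rot': array([-0.6935, -0.1388,  0.6936, -0.1372]), 'force': array([ 0.9431,  0.3179, -0.1998]), 'ft_torque': array([ 0.0225, -0.0311, -0.007 ]), 'opening': np.float64(0.0852)}
scene {'camera_matrix': [[446.1628, 0.0, 289.0115], [0.0, 446.1628, 207.746], [0.0, 0.0, 1.0]], 'position': [0.8897, -0.5889, 1.0782], 'attitude': [0.9137, 0.2824, -0.0814, -0.2807]}
level [([255.0, 169.0], 0.9), ([310.0, 216.0], 0.66)]
foot [([184.0, 330.0], 0.52), ([145.0, 366.0], 0.51)]
shelf [([185.0, 330.0], 0.73)]
bottle_mid [([259.0, 245.0], 0.73)]
collar [([139.0, 360.0], 0.71)]
tape [([134.0, 284.0], 0.55)]
bubble []
top {'camera_matrix': [[452.169, 0.0, 280.7491], [0.0, 452.169, 211.8973], [0.0, 0.0, 1.0]], 'position': [0.446, -0.0261, 1.3269], 'attitude': [-0.6999, 0.7129, -0.0329, 0.0281]}
level [([223.0, 387.0], 0.84), ([286.0, 182.0], 0.74), ([295.0, 378.0], 0.72)]
foot [([198.0, 169.0], 0.66), ([271.0, 271.0], 0.32), ([204.0, 228.0], 0.23)]
shelf [([208.0, 227.0], 0.88)]
bottle_mid [([233.0, 336.0], 0.65)]
collar [([287.0, 182.0], 0.62), ([204.0, 174.0], 0.55)]
tape [([300.0, 184.0], 0.68)]
bubble []
wrist {'camera_matrix': [[306.2955, 0.0, 286.4524], [0.0, 306.2955, 209.1206], [0.0, 0.0, 1.0]], 'mount': [[0.0003, -0.2888, 0.9574, -0.1426], [1.0, 0.0008, -0.0001, -0.0004], [-0.0008, 0.9574, 0.2888, -0.074], [0.0, 0.0, 0.0, 1.0]]}
level [([45.0, 129.0], 0.67)]
foot []
shelf []
bottle_mid []
collar []
tape []
bubble [([6.0, 149.0], 0.74)]
```

View pics/scene0.png

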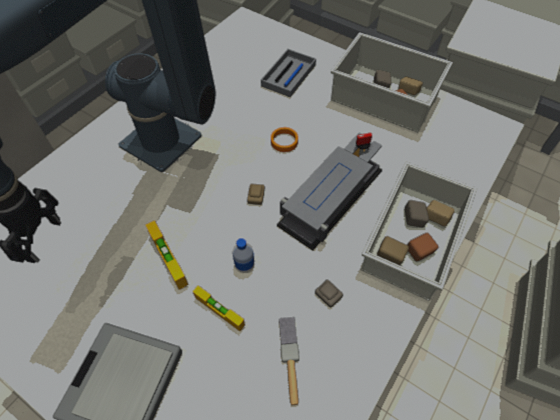

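View pics/top0.png

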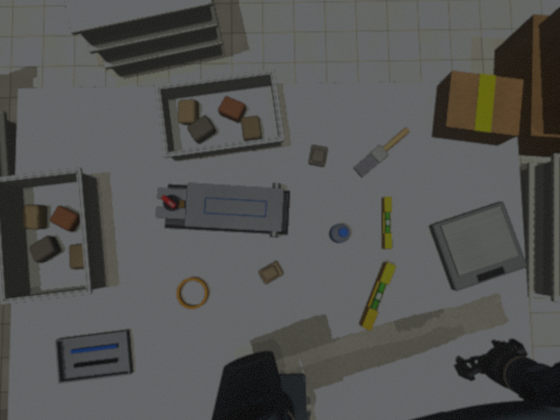

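View pics/wrist0.png

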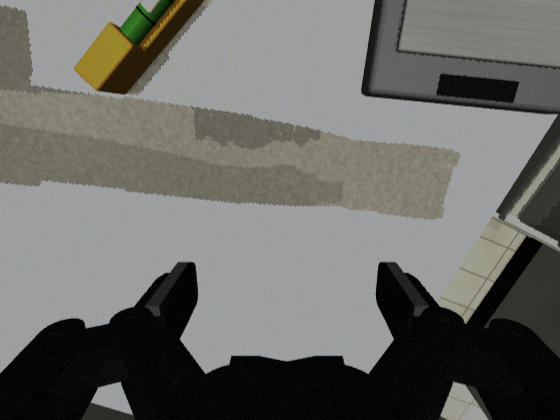

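```bash
cat >> h.py <<'E'
def cam(c):
    d=viewer.get_image(c); K=np.array(d['camera_matrix'])
    if 'mount' in d:
        s=monitor.sense()
        T=np.eye(4); T[:3,:3]=R.from_quat(s['tool_rot']).as_matrix(); T[:3,3]=s['ee_pos']; T=T@np.array(d['mount'])
        return d['img'],K,T
    T=np.eye(4); T[:3,:3]=R.from_quat(d['attitude']).as_matrix(); T[:3,3]=d['position']
    return d['img'],K,T
def toplane(uv,K,T,z):
    uv=np.atleast_2d(np.asarray(uv,float)); r=np.c_[(uv[:,0]-K[0,2])/K[0,0],(uv[:,1]-K[1,2])/K[1,1],np.ones(len(uv))]@T[:3,:3].T
    return T[:3,3]+r*((z-T[2,3])/r[:,2])[:,None]
def proj(P,K,T):
    q=(np.atleast_2d(P)-T[:3,3])@T[:3,:3]; return np.c_[q[:,0]/q[:,2]*K[0,0]+K[0,2],q[:,1]/q[:,2]*K[1,1]+K[1,2]]
E
python3 - <<'E'
from h import *
im,K,T=cam('top')
hsv=cv2.cvtColor(im,cv2.COLOR_RGB2HSV)
def blobs(m,mn):
    n,l,st,ce=cv2.connectedComponentsWithStats(m.astype(np.uint8))
    for i in range(1,n):
        if st[i,4]>=mn:
            ys,xs=np.where(l==i); yield np.c_[xs,ys],st[i]
def rep(name,m,z,mn=30):
    for p,s in blobs(m,mn):
        r=cv2.minAreaRect(p.astype(np.float32)); b=cv2.boxPoints(r)
        w=toplane(b,K,T,z); c=toplane([r[0]],K,T,z)[0]
        e1=w[1]-w[0];e2=w[2]-w[1]; e=e1 if np.linalg.norm(e1)>np.linalg.norm(e2) else e2
        print(name,np.round(r[0],1),s[4],'c',np.round(c,4),'dims',np.round([np.linalg.norm(e1),np.linalg.norm(e2)],4),'yaw',round(np.degrees(np.arctan2(e[1],e[0])),1))
H,S,V=[hsv[...,i].astype(int) for i in range(3)]
rep('yellow',cv2.morphologyEx(((H>20)&(H<75)&(S>120)&(V>80)).astype(np.uint8),cv2.MORPH_CLOSE,np.ones((5,5)))>0,0.04)
blue=(H>100)&(H<130)&(S>70); rep('blue',blue,0.085,30)
rep('red',((H<6)|(H>174))&(S>150)&(V>80),0.155,10)
save(cv2.resize(im[160:260,140:310],None,fx=4.5,fy=4.5,interpolation=cv2.INTER_CUBIC),'shelf_crop.png')
save(cv2.resize(im[180:340,310:420],None,fx=3.7,fy=3.7,interpolation=cv2.INTER_CUBIC),'lev_crop.png')
im,K,T=cam('scene')
save(cv2.resize(im[115:255,260:400],None,fx=4.2,fy=4.2,interpolation=cv2.INTER_CUBIC),'scene_shelf.png')
E
```

```text
yellow [484.8 102.5] 1020 c [ 0.8677 -0.639   0.04  ] dims [0.171  0.0531] yaw -8.5
yellow [386.7 222.5] 305 c [ 0.5214 -0.3378  0.04  ] dims [0.0228 0.1462] yaw 179.3
yellow [377.6 295.8] 539 c [ 0.3154 -0.304   0.04  ] dims [0.1953 0.0324] yaw -23.4
blue [343.  231.5] 88 c [ 0.4962 -0.2056  0.085 ] dims [0.0275 0.0247] yaw -91.1
blue [ 93.5 348.4] 221 c [0.1955 0.4732 0.085 ] dims [0.1265 0.0121] yaw -84.1
red [167.8 200.8] 39 c [0.5818 0.2586 0.155 ] dims [0.011  0.0354] yaw -135.7
```

View pics/shelf_crop.png

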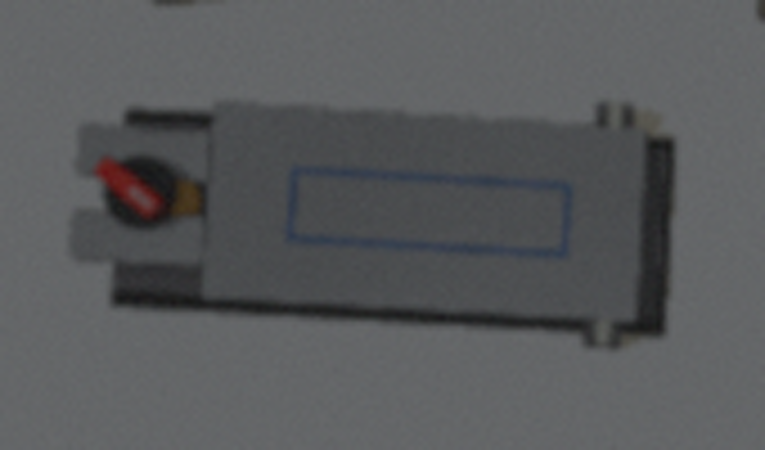

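View pics/lev_crop.png

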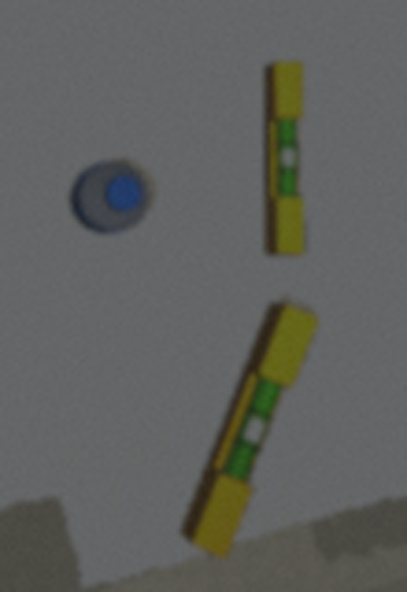

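View pics/scene_shelf.png

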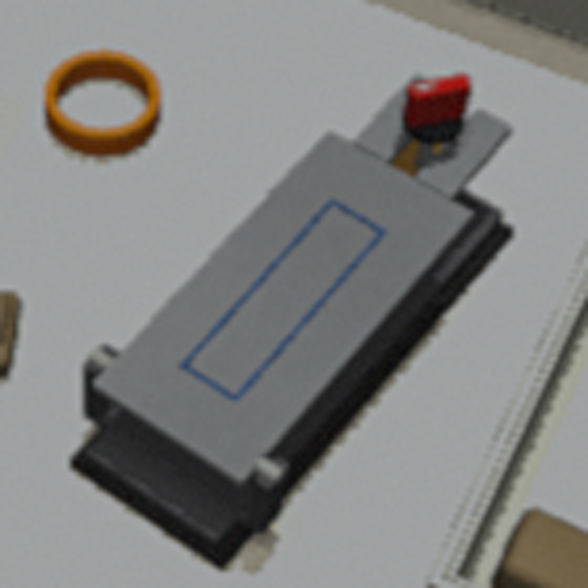

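```bash
cat >> h.py <<'E'
def plan(p,yaw,from_meas=False,tilt=None):
    """delta from current measured pose; yaw(deg)=dir of tool y in world, tool x down"""
    s=monitor.sense(); R0=R.from_quat(s['tool_rot']).as_matrix()
    y=np.array([np.cos(np.radians(yaw)),np.sin(np.radians(yaw)),0]); x=np.array([0,0,-1.]); Rt=np.c_[x,y,np.cross(x,y)]
    d=R0.T@(np.array(p)-s['ee_pos'])*1000; rv=np.degrees(R.from_matrix(R0.T@Rt).as_rotvec())
    print('t',round(float(s['time']),2),'pos',np.round(s['ee_pos'],4),'yaw now',round(np.degrees(np.arctan2(R0[1,1],R0[0,1])),1),'x',np.round(R0[:,0],3),'F',np.round(s['force'],1),'q',np.round(s['joint_pos'],2),'op',round(float(s['opening']),4))
    print('delta mm',np.round(d,1),'rot',np.round(rv,1),'rows',np.ceil(max(np.linalg.norm(d)/41.7,np.linalg.norm(rv)/7.16)))
E
python3 - <<'E'
from h import *
im,K,T=cam('top')
print(toplane([[388.0,222.7]],K,T,.044), toplane([[235.5,206.9]],K,T,.09))
c=toplane(np.array([[293,168],[571,184],[567,255],[289,240]])/4.5+[140-.4,160-.4],K,T,.09);print(c, c.mean(0), np.degrees(np.arctan2(*(c[0]-c[1])[[1,0]])),np.linalg.norm(c[0]-c[1]),np.linalg.norm(c[1]-c[2]))
f=toplane(np.array([[141,190],[100,165],[155,210]])/4.5+[140-.4,160-.4],K,T,.15);print(f)
plan([0.521,-0.341,0.17],90); plan([0.521,-0.341,0.17],-90)
E
```

```text
[[ 0.52054412 -0.34044783  0.044     ]] [[0.56902452 0.08854248 0.09      ]]
[[0.59810871 0.17290209 0.09      ]
 [0.58519934 0.00316434 0.09      ]
 [0.54171251 0.00629908 0.09      ]
 [0.55397676 0.17552442 0.09      ]] [0.56974933 0.08947248 0.09      ] 85.65075383487378 0.17022794948317135 0.04359966400885714
[[0.57945418 0.25149447 0.15      ]
 [0.59450621 0.27532721 0.15      ]
 [0.5676308  0.24335608 0.15      ]]
t 1.35 pos [ 0.2009 -0.485   0.2313] yaw now -67.5 x [-0.  0. -1.] F [-1.1  0.2  0.3] q [-1.31  0.05  0.1   1.62 -0.    1.44] op 0.0856
delta mm [  61.3  -10.5 -350.8] rot [-157.5   -0.     0. ] rows 22.0
t 1.35 pos [ 0.2009 -0.485   0.2313] yaw now -67.5 x [-0.  0. -1.] F [-1.1  0.2  0.3] q [-1.31  0.05  0.1   1.62 -0.    1.44] op 0.0856
delta mm [  61.3  -10.5 -350.8] rot [22.5  0.   0. ] rows 9.0
```

>>> carry_out --motion "91 -10.5 -351 22.5 0 0;91 -10.5 -351 22.5 0 0;91 -10.5 -351 22.5 0 0;91 -10.5 -351 22.5 0 0;91 -10.5 -351 22.5 0 0;91 -10.5 -351 22.5 0 0;91 -10.5 -351 22.5 0 0;91 -10.5 -351 22.5 0 0;91 -10.5 -351 22.5 0 0;91 -10.5 -351 22.5 0 0" --grip 85 --squeeze 40

```text
time: 2.18
ee_pos: [0.5258, -0.3359, 0.1362]
tool_rot: [-0.707, -0.005, 0.707, -0.001]
force: [-0.9, -0.1, -0.2]
opening: 0.085
```

```bash
python3 - <<'E'
from h import *
im,K,T=cam('wrist'); save(im,'w1.png')
plan([0.521,-0.3405,0.012],-90)
hsv=cv2.cvtColor(im,cv2.COLOR_RGB2HSV).astype(int);H,S,V=[hsv[...,i] for i in range(3)]
P=np.array([[.521+a,-.3405+b,.044] for a,b in [(-.075,-.011),(.075,-.011),(.075,.011),(-.075,.011)]])
print(proj(P,K,T).round(0).tolist())
E
```

```text
t 2.23 pos [ 0.5232 -0.3378  0.1374] yaw now -89.7 x [-0.003  0.003 -1.   ] F [-1.1  0.2 -0.4] q [-0.68  0.31  0.21  1.47  0.    2.45] op 0.0856
delta mm [125.4   3.1   1.9] rot [0.3 0.2 0.2] rows 4.0
[[302.0, 296.0], [307.0, 118.0], [277.0, 118.0], [277.0, 296.0]]
```

View pics/w1.png

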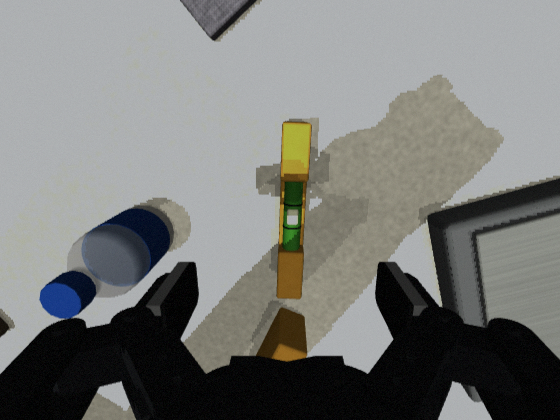

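>>> carry_out --motion "40 4 2 0 0 0;80 4 2 0 0 0;110 4 2 0 0 0;128 4 2 0 0 0;128 4 2 0 0 0;128 4 2 0 0 0"

```text
time: 2.73
ee_pos: [0.5175, -0.3448, 0.0114]
tool_rot: [-0.706, -0.0, 0.708, 0.001]
force: [-0.1, -0.4, 0.7]
opening: 0.0846
```

```bash
python3 - <<'E'
from h import *
plan([0.520,-0.342,0.005],-90)
E
```

```text
t 2.73 pos [ 0.5175 -0.3448  0.0114] yaw now -90.1 x [-0.003  0.002 -1.   ] F [-0.1 -0.4  0.7] q [-0.7   0.36  0.02  1.23 -0.    2.45] op 0.0846
delta mm [ 6.4 -2.8 -2.5] rot [-0.1  0.1  0.1] rows 1.0
```

>>> carry_out --motion "6 -2 -2 0 0 0;6 -2 -2 0 0 0;6 -2 -2 0 0 0;6 -2 -2 0 0 0;6 -2 -2 0 0 0;6 -2 -2 0 0 0;6 -2 -2 0 0 0;6 -2 -2 0 0 0" --grip 10 --squeeze 40

```text
time: 3.4
ee_pos: [0.5221, -0.3433, 0.0078]
tool_rot: [0.708, -0.0, -0.706, 0.0]
force: [0.4, 1.3, 4.3]
opening: 0.0206
```

```bash
python3 - <<'E'
from h import *
im,K,T=cam('wrist'); save(im,'w2.png')
plan([0.520,-0.342,0.005],-90)
E
```

```text
t 3.45 pos [ 0.5221 -0.3433  0.0078] yaw now -90.0 x [ 0.002 -0.001 -1.   ] F [0.1 0.7 5.5] q [-0.69  0.37  0.02  1.22  0.    2.45] op 0.0211
delta mm [ 2.8 -1.3  2.1] rot [ 0.  -0.1 -0.1] rows 1.0
```

View pics/w2.png

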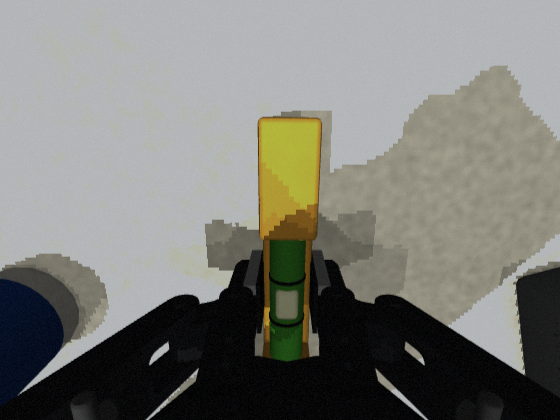

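>>> carry_out --motion "-35 0 0 0 0 0;-70 0 0 0 0 0;-105 0 0 0 0 0;-140 0 0 0 0 0;-170 -10 0 0 0 0;-185 -30 -4 -6 0 0;-185 -62 -8 -13 0 0;-185 -96 -12 -20 0 0;-185 -130 -16 -27 0 0;-185 -164 -20 -34 0 0"

```text
time: 4.28
ee_pos: [0.5406, -0.1777, 0.1901]
tool_rot: [-0.675, -0.209, 0.676, -0.208]
force: [1.4, 0.5, -2.1]
opening: 0.0214
```

```bash
python3 - <<'E'
from h import *
plan([0.570,0.0895,0.185],-4.35)
E
```

```text
t 4.28 pos [ 0.5406 -0.1777  0.1901] yaw now -55.7 x [-0.002  0.    -1.   ] F [ 1.4  0.5 -2.1] q [-0.44  0.16  0.14  1.55 -0.    2.11] op 0.0214
delta mm [   5.1 -204.1 -174.9] rot [-51.3   0.    0.1] rows 8.0
```

>>> carry_out --motion "2 -26 -22 -6.5 0 0;2 -52 -44 -13 0 0;2 -78 -66 -20 0 0;2 -104 -88 -27 0 0;2 -130 -110 -34 0 0;2 -156 -132 -40 0 0;2 -180 -154 -46 0 0;2 -204 -175 -51.3 0 0;2 -204 -175 -51.3 0 0;2 -204 -175 -51.3 0 0"

```text
time: 5.12
ee_pos: [0.5715, 0.0895, 0.1878]
tool_rot: [-0.519, -0.48, 0.52, -0.479]
force: [0.4, -0.4, -2.6]
opening: 0.0208
```

```bash
python3 - <<'E'
from h import *
im,K,T=cam('wrist'); save(im,'w3.png'); print(T)
s=[cv2.resize(cam(c)[0][a:b,l:r],(400,400)) for c,(a,b,l,r) in {'top':(160,260,150,300),'scene':(85,235,270,420)}.items()]
save(np.hstack(s),'s3.png')
plan([0.570,0.0895,0.185],-4.35)
E
```

```text
[[ 0.99676568 -0.07644412 -0.02478861  0.57795032]
 [-0.08034825 -0.95385749 -0.28930962  0.16239403]
 [-0.00152878  0.29036562 -0.95691456  0.33052111]
 [ 0.          0.          0.          1.        ]]
t 5.27 pos [0.5718 0.087  0.1885] yaw now -4.8 x [-0.001 -0.001 -1.   ] F [-0.4 -0.5 -2.1] q [ 0.04  0.18  0.16  1.55 -0.    1.69] op 0.0211
delta mm [ 3.5 -2.  -2.4] rot [-0.4  0.1  0.1] rows 1.0
```

View pics/w3.png

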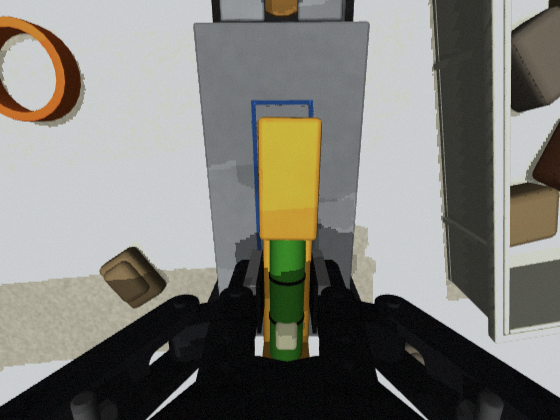

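View pics/s3.png

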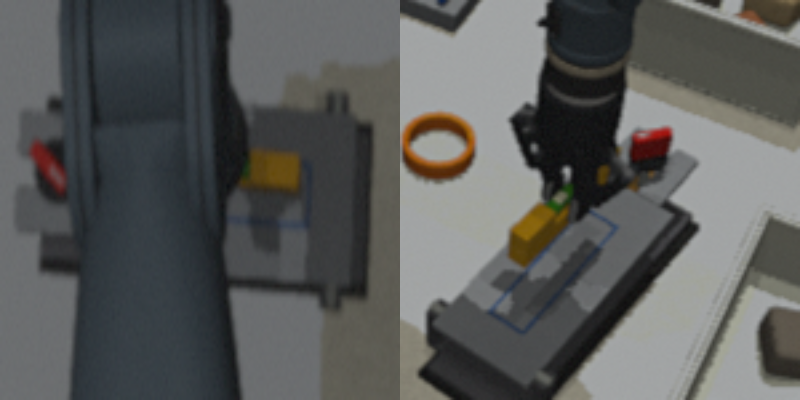

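```bash
python3 - <<'E'
from h import *
T=np.array([[0.99676568,-0.07644412,-0.02478861,0.57795032],[-0.08034825,-0.95385749,-0.28930962,0.16239403],[-0.00152878,0.29036562,-0.95691456,0.33052111],[0,0,0,1.]])
K=np.array([[306.2955,0,286.4524],[0,306.2955,209.1206],[0,0,1]])
for z in(.085,.095):
  print(toplane([[252,101],[313,101],[194,23],[369,22],[211,243],[356,243]],K,T,z).round(4).tolist())
  print('level foot end', toplane([[259,119],[321,119]],K,T,.2275).round(4).tolist())
E
```

```text
[[0.5525, 0.1755, 0.085], [0.5985, 0.1718, 0.085], [0.5174, 0.2306, 0.085], [0.6408, 0.2212, 0.085], [0.5039, 0.0628, 0.085], [0.6292, 0.0528, 0.085]]
level foot end [[0.5689, 0.1623, 0.2275], [0.5888, 0.1606, 0.2275]]
[[0.5535, 0.1749, 0.095], [0.5976, 0.1714, 0.095], [0.5199, 0.2278, 0.095], [0.6383, 0.2188, 0.095], [0.5069, 0.0668, 0.095], [0.6271, 0.0572, 0.095]]
level foot end [[0.5689, 0.1623, 0.2275], [0.5888, 0.1606, 0.2275]]
```

>>> carry_out --motion "25 -3 -2 0 0 0;50 -3 -2 0 0 0;70 -3 -2 0 0 0;76 -3 -2 0 0 0;78 -3 -2 0 0 0;80 -3 -2 0 0 0;80 -3 -2 0 0 0"

```text
time: 5.85
ee_pos: [0.5702, 0.0897, 0.1105]
tool_rot: [0.521, 0.478, -0.52, 0.479]
force: [0.1, -0.7, -1.8]
opening: 0.0213
```

>>> carry_out --motion "2 0 0 0 0 0;2 0 0 0 0 0;4 0 0 0 0 0;4 0 0 0 0 0"

```text
time: 6.18
ee_pos: [0.5696, 0.0903, 0.1057]
tool_rot: [0.52, 0.479, -0.52, 0.479]
force: [0.4, -0.7, -2.9]
opening: 0.0211
```

>>> carry_out --motion "2 0 0 0 0 0;2 0 0 0 0 0;4 0 0 0 0 0;4 0 0 0 0 0"

```text
time: 6.52
ee_pos: [0.5695, 0.0903, 0.1012]
tool_rot: [0.52, 0.479, -0.52, 0.479]
force: [0.9, -0.1, -0.4]
opening: 0.0209
```

>>> carry_out --motion "2 0 0 0 0 0;2 0 0 0 0 0;4 0 0 0 0 0;4 0 0 0 0 0"

```text
time: 6.85
ee_pos: [0.5695, 0.0905, 0.0974]
tool_rot: [0.52, 0.479, -0.52, 0.479]
force: [0.6, 0.9, -0.1]
opening: 0.0209
```

>>> carry_out --motion "2 0 0 0 0 0;2 0 0 0 0 0;4 0 0 0 0 0;4 0 0 0 0 0"

```text
time: 7.18
ee_pos: [0.5695, 0.0907, 0.0932]
tool_rot: [0.52, 0.479, -0.52, 0.479]
force: [0.5, 1.3, 1.1]
opening: 0.021
```

>>> carry_out --motion "-1 0 0 0 0 0;-1 0 0 0 0 0;-2 0 0 0 0 0;-2 0 0 0 0 0;-2 0 0 0 0 0;-20 0 0 0 0 0;-50 0 0 0 0 0;-90 0 0 0 0 0;-90 0 0 0 0 0" --grip 70

```text
time: 7.93
ee_pos: [0.5733, 0.0903, 0.1923]
tool_rot: [0.524, 0.476, -0.516, 0.482]
force: [0.8, 0.7, 2.8]
opening: 0.0703
```

```bash
python3 - <<'E'
from h import *
im,K,T=cam('wrist'); save(im,'w4.png'); print(T.round(5).tolist())
plan([0.570,0.0895,0.185],85.65)
E
```

```text
[[0.99664, -0.08103, -0.01232, 0.57721], [-0.08114, -0.95421, -0.28792, 0.16424], [0.01157, 0.28795, -0.95758, 0.3321], [0.0, 0.0, 0.0, 1.0]]
t 7.98 pos [0.5727 0.0903 0.1894] yaw now -4.7 x [ 0.011  0.    -1.   ] F [0.2 0.8 0.3] q [ 0.04  0.17  0.15  1.54 -0.    1.69] op 0.0699
delta mm [ 4.4 -2.6  1. ] rot [-90.3   0.4  -0.5] rows 13.0
```

View pics/w4.png

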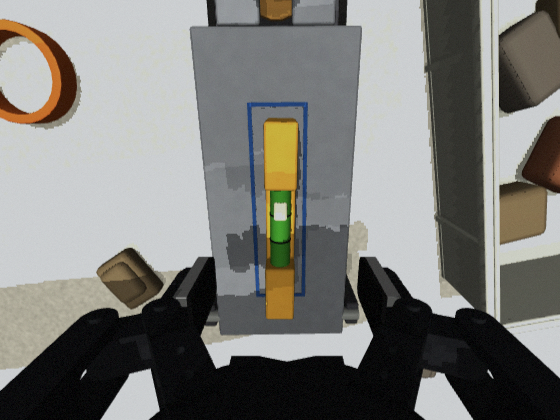

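>>> carry_out --motion "0 0 -10 -7 0 0;3 -1 -20 -14 0 0;6 -1 -30 -21 0 0;10 -2 -40 -28 0 0;15 -3 -50 -35 0 0;20 -3 -57 -42 0 0;24 -3 -57 -49 0 0;24 -3 -57 -56 0 0;24 -3 -57 -63 0 0;24 -3 -57 -70 0 0" --grip 0

```text
time: 8.82
ee_pos: [0.5703, 0.1473, 0.1578]
tool_rot: [0.149, 0.692, -0.149, 0.691]
force: [-0.3, 0.1, -0.3]
opening: 0.0
```

>>> carry_out --motion "0 0 0 -7 0 0;0 0 0 -14 0 0;0 0 0 -20.3 0 0;0 0 0 -20.3 0 0;0 0 0 -20.3 0 0"

```text
time: 9.23
ee_pos: [0.5706, 0.1472, 0.1584]
tool_rot: [0.028, 0.707, -0.028, 0.706]
force: [0.2, -0.3, 0.6]
opening: -0.0002
```

```bash
python3 - <<'E'
from h import *
im,K,T=cam('wrist'); save(im,'w5.png'); print(T.round(5).tolist())
plan([0.574,0.1475,0.165],85.65)
E
```

```text
[[0.0785, 0.95433, 0.28825, 0.49731], [0.99691, -0.07524, -0.0224, 0.15353], [0.00031, 0.28912, -0.95729, 0.30126], [0.0, 0.0, 0.0, 1.0]]
t 9.28 pos [0.5706 0.1472 0.1586] yaw now 85.5 x [-0.001 -0.    -1.   ] F [0.4 0.5 0.2] q [ 0.14  0.21  0.14  1.5  -0.    0.22] op -0.0001
delta mm [-6.4  0.5  3.3] rot [-0.2 -0.1  0. ] rows 1.0
```

View pics/w5.png

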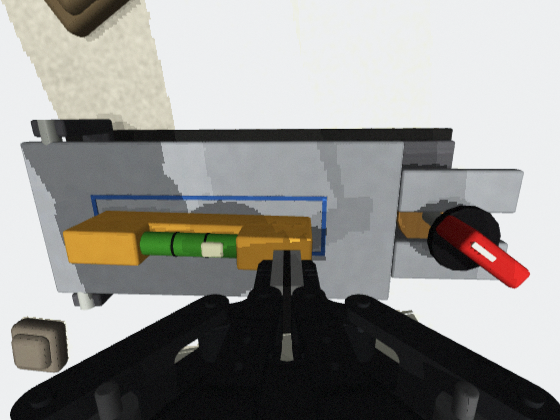

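```bash
python3 - <<'E'
from h import *
im=cv2.imread('pics/w5.png'); cv2.imwrite('pics/w5c.png',cv2.resize(im[190:290,40:340],None,fx=2.6,fy=2.6,interpolation=cv2.INTER_CUBIC))
E
```

```text
(no output)
```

View pics/w5c.png

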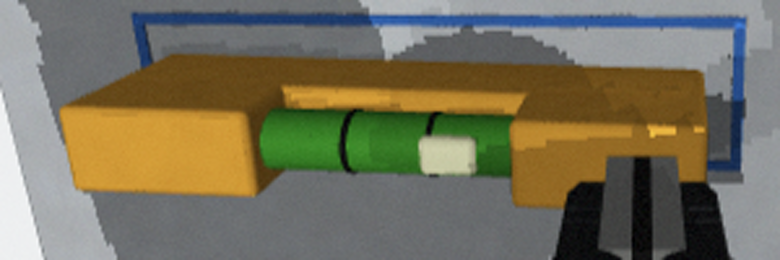

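```bash
python3 - <<'E'
from h import *
T=np.array([[0.0785, 0.95433, 0.28825, 0.49731], [0.99691, -0.07524, -0.0224, 0.15353], [0.00031, 0.28912, -0.95729, 0.30126], [0.0, 0.0, 0.0, 1.0]])
K=np.array([[306.2955,0,286.4524],[0,306.2955,209.1206],[0,0,1]])
for z in (.138,.144): print(toplane([[237,238],[311,238],[311,269],[237,269]],K,T,z).round(4).tolist())
print(proj([[.5706,.1472,.142],[.5706,.1472,.1586]],K,T))
# bubble rel lines
E
```

```text
[[0.5615, 0.1201, 0.138], [0.5648, 0.1624, 0.138], [0.5845, 0.1613, 0.138], [0.5811, 0.1176, 0.138]]
[[0.5591, 0.1213, 0.144], [0.5623, 0.1621, 0.144], [0.5813, 0.161, 0.144], [0.578, 0.119, 0.144]]
[[285.38299954 252.09413444]
 [285.28531716 265.73452036]]
```

>>> carry_out --motion "6 -3 2 0 0 0;12 -3 2 0 0 0;16 -3 2 0 0 0;19 -3 2 0 0 0;21 -3 2 0 0 0;23 -3 2 0 0 0;23 -3 2 0 0 0"

```text
time: 9.87
ee_pos: [0.5725, 0.1443, 0.1359]
tool_rot: [0.027, 0.707, -0.027, 0.706]
force: [-0.4, 0.6, 0.5]
opening: 0.0001
```

>>> carry_out --motion "1 0 0 0 0 0;2 0 0 0 0 0;3 0 0 0 0 0;3 0 0 0 0 0"

```text
time: 10.2
ee_pos: [0.573, 0.1445, 0.1335]
tool_rot: [0.027, 0.706, -0.027, 0.707]
force: [0.4, 0.8, 1.4]
opening: -0.0002
```

>>> carry_out --motion "1 0 0 0 0 0;2 0 0 0 0 0;3 0 0 0 0 0;3 0 0 0 0 0"

```text
time: 10.53
ee_pos: [0.5731, 0.1443, 0.1303]
tool_rot: [0.027, 0.706, -0.027, 0.707]
force: [0.6, 2.4, 2.1]
opening: 0.0002
```

>>> carry_out --motion "1 0 0 0 0 0;2 0 0 0 0 0;3 0 0 0 0 0;3 0 0 0 0 0"

```text
time: 10.87
ee_pos: [0.5729, 0.1443, 0.1273]
tool_rot: [0.027, 0.706, -0.027, 0.707]
force: [0.4, 1.7, 2.0]
opening: 0.0003
```

>>> carry_out --motion "1 0 0 0 0 0;2 0 0 0 0 0;3 0 0 0 0 0;3 0 0 0 0 0"

```text
time: 11.2
ee_pos: [0.573, 0.1446, 0.1254]
tool_rot: [0.027, 0.706, -0.027, 0.707]
force: [0.2, 2.4, 5.6]
opening: -0.0001
```

>>> carry_out --motion "1 0 0 0 0 0;2 0 0 0 0 0;2 0 0 0 0 0;2 0 0 0 0 0"

```text
time: 11.53
ee_pos: [0.5731, 0.1446, 0.1252]
tool_rot: [0.027, 0.706, -0.027, 0.707]
force: [-2.8, 2.0, 12.3]
opening: 0.0002
```

>>> carry_out --motion "0 0 0 0 0 0;0 0 0 0 0 0;0 0 0 0 0 0;0 0 0 0 0 0;0 0 0 0 0 0;0 0 0 0 0 0;0 0 0 0 0 0;0 0 0 0 0 0;0 0 0 0 0 0;0 0 0 0 0 0"

```text
time: 12.37
ee_pos: [0.5732, 0.1446, 0.1252]
tool_rot: [0.027, 0.706, -0.027, 0.707]
force: [-3.5, 2.3, 10.7]
opening: 0.0001
```

>>> carry_out --motion "0 0 0 0 0 0;0 0 0 0 0 0;0 0 0 0 0 0;0 0 0 0 0 0;0 0 0 0 0 0;0 0 0 0 0 0"

```text
time: 12.87
ee_pos: [0.5731, 0.1446, 0.1252]
tool_rot: [0.027, 0.706, -0.027, 0.707]
force: [-2.9, 1.9, 12.6]
opening: -0.0001
```

```bash
python3 - <<'E'
from h import *
im,K,T=cam('wrist'); save(im,'w6.png'); print(T.round(5).tolist())
save(cv2.resize(im[190:290,40:340],None,fx=2.6,fy=2.6,interpolation=cv2.INTER_CUBIC),'w6c.png')
plan([0.574,0.1475,0.165],85.65)
E
```

```text
[[0.07558, 0.95351, 0.29174, 0.49926], [0.99714, -0.07279, -0.02043, 0.15053], [0.00175, 0.29245, -0.95628, 0.26765], [0.0, 0.0, 0.0, 1.0]]
t 12.92 pos [0.5731 0.1446 0.1252] yaw now 85.6 x [ 0.002  0.001 -1.   ] F [-2.8  2.1 11.2] q [0.13 0.22 0.08 1.43 0.   0.21] op 0.0001
delta mm [-39.8   3.    0.8] rot [-0.   0.1 -0.1] rows 1.0
```

View pics/w6c.png

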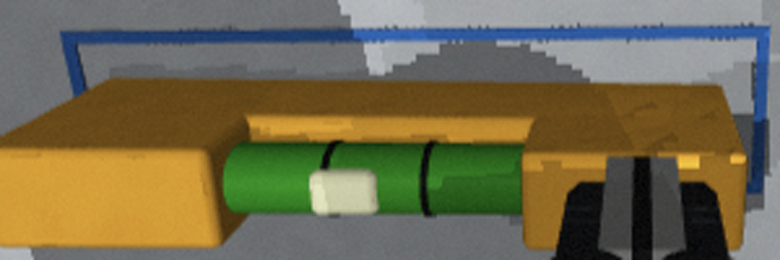

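View pics/w6.png

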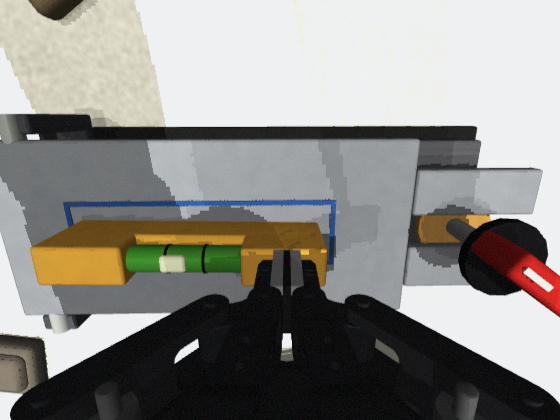

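>>> carry_out --motion "-15 0 0 0 0 0;-45 0 0 0 0 0;-75 10 0 -7 0 0;-100 30 0 -14 0 0;-100 52 0 -21 0 0;-100 74 0 -28 0 0;-100 95 0 -35 0 0;-100 110 1 -42 0 0;-100 114 1 -47 0 0;-100 114 1 -51.4 0 0" --grip 50

```text
time: 13.75
ee_pos: [0.5819, 0.2582, 0.2204]
tool_rot: [-0.284, 0.649, 0.283, 0.646]
force: [-0.7, -0.5, 0.4]
opening: 0.0499
```

>>> carry_out --motion "0 0 0 0 0 0;0 0 0 0 0 0;0 0 0 0 0 0"

```text
time: 14.0
ee_pos: [0.5823, 0.257, 0.2216]
tool_rot: [-0.282, 0.649, 0.281, 0.648]
force: [-0.1, -0.4, 0.2]
opening: 0.0499
```

```bash
python3 - <<'E'
from h import *
im,K,T=cam('wrist'); save(im,'w7.png'); print(T.round(5).tolist())
plan([0.583,0.258,0.165],137)
im,K,T=cam('top'); save(cv2.resize(im[150:260,130:300],None,fx=4.5,fy=4.5),'t7.png')
E
```

```text
[[-0.7306, 0.65361, 0.19756, 0.53216], [0.68281, 0.69939, 0.21125, 0.20372], [-9e-05, 0.28923, -0.95726, 0.36451], [0.0, 0.0, 0.0, 1.0]]
t 14.05 pos [0.5824 0.257  0.2218] yaw now 136.9 x [-0.001 -0.001 -1.   ] F [-0.5 -0.   0.9] q [ 0.31  0.35  0.43  1.65 -0.   -0.51] op 0.0501
delta mm [56.8  0.2  1.2] rot [-0.1 -0.1  0. ] rows 2.0
```

View pics/w7.png

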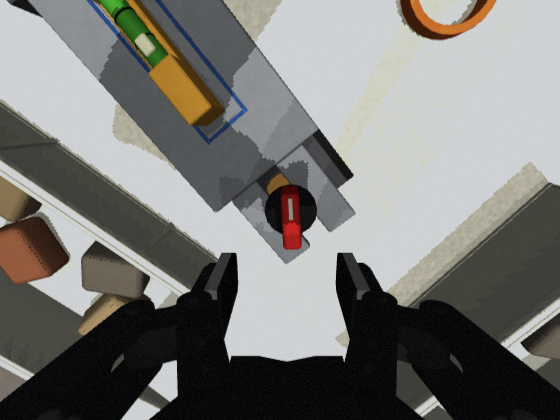

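```bash
python3 - <<'E'
from h import *
im=cv2.imread('pics/w7.png'); cv2.imwrite('pics/w7c.png',cv2.resize(im[165:275,230:350],None,fx=5,fy=5,interpolation=cv2.INTER_CUBIC))
E
```

```text
(no output)
```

View pics/w7c.png

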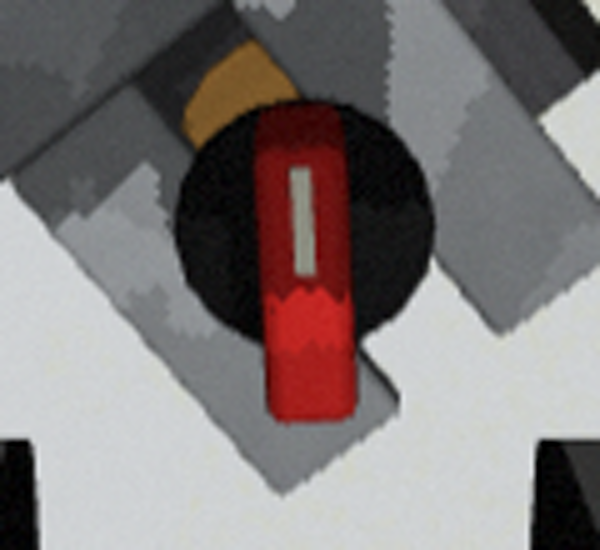

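View pics/t7.png

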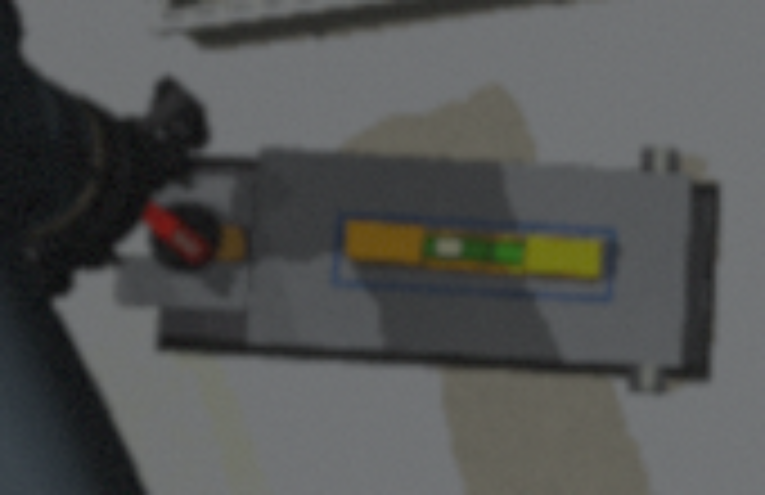

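```bash
python3 - <<'E'
from h import *
T=np.array([[-0.7306, 0.65361, 0.19756, 0.53216], [0.68281, 0.69939, 0.21125, 0.20372], [-9e-05, 0.28923, -0.95726, 0.36451], [0.0, 0.0, 0.0, 1.0]])
K=np.array([[306.2955,0,286.4524],[0,306.2955,209.1206],[0,0,1]])
for zt in (.15,.155,.16,.165):
  a=toplane([[291.1,221.5],[291,249],[290.2,194],[282,210],[300.5,210]],K,T,zt); d=toplane([[290.8,209.4],[265,209.4],[317,209.4]],K,T,zt-.032)
  e=a[1]-a[2]
  print(zt,a[0].round(4),'len',np.linalg.norm(e).round(4),'w',np.linalg.norm(a[3]-a[4]).round(4),'yaw',np.degrees(np.arctan2(e[1],e[0])).round(1),'disc',d[0].round(4),np.linalg.norm(d[1]-d[2]).round(4))
E
```

```text
0.15 [0.5805 0.2604 0.15  ] len 0.0431 w 0.0135 yaw 47.9 disc [0.5805 0.2608 0.118 ] 0.0437
0.155 [0.5793 0.2591 0.155 ] len 0.0421 w 0.0132 yaw 47.9 disc [0.5796 0.2596 0.123 ] 0.0428
0.16 [0.5782 0.2578 0.16  ] len 0.0411 w 0.0129 yaw 47.9 disc [0.5786 0.2585 0.128 ] 0.042
0.165 [0.5771 0.2564 0.165 ] len 0.0401 w 0.0126 yaw 47.9 disc [0.5776 0.2573 0.133 ] 0.0411
```

>>> carry_out --motion "30 4 1 -1 0 0;55 4 1 -1 0 0;75 4 1 -1 0 0;88 4 1 -1 0 0;95 4 1 -1 0 0;98 4 1 -1 0 0;98 4 1 -1 0 0;98 4 1 -1 0 0"

```text
time: 14.77
ee_pos: [0.5809, 0.2613, 0.1255]
tool_rot: [-0.288, 0.645, 0.287, 0.647]
force: [-0.5, -0.5, -0.4]
opening: 0.0498
```

```bash
python3 - <<'E'
from h import *
im,K,T=cam('wrist'); save(im,'w8.png')
plan([0.5803,0.2605,0.123],137.9)
E
```

```text
t 14.82 pos [0.5812 0.2614 0.126 ] yaw now 138.0 x [ 0.003  0.001 -1.   ] F [ 0.  -0.7 -0.9] q [ 0.32  0.34  0.23  1.45 -0.   -0.52] op 0.05
delta mm [ 3.   0.1 -1.3] rot [0.1 0.1 0.1] rows 1.0
```

View pics/w8.png

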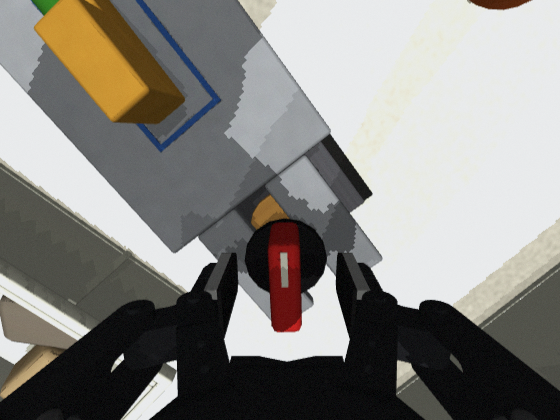

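>>> carry_out --motion "2 0 -1 0 0 0;2 0 -1 0 0 0;2 0 -1 0 0 0;2 0 -1 0 0 0;2 0 -1 0 0 0;2 0 -1 0 0 0" --grip 5 --squeeze 60

```text
time: 15.32
ee_pos: [0.5804, 0.2601, 0.1231]
tool_rot: [-0.288, 0.645, 0.287, 0.647]
force: [1.0, -2.5, 2.9]
opening: 0.0127
```

>>> carry_out --motion "-0.6 0 0 -6.5 0 0;-1.3 0 0 -13 0 0;-1.9 0 0 -19.5 0 0;-2.5 0 0 -26 0 0;-3.2 0 0 -32.5 0 0;-3.8 0 0 -39 0 0;-4.5 0 0 -45.5 0 0;-5.1 0 0 -52 0 0;-5.7 0 0 -58 0 0;-6 0 0 -62 0 0"

```text
time: 16.15
ee_pos: [0.5807, 0.26, 0.1292]
tool_rot: [0.581, -0.404, -0.579, -0.405]
force: [1.9, -1.4, 2.0]
opening: 0.0129
```

>>> carry_out --motion "0 0 0 0 0 0;0 0 0 0 0 0"

```text
time: 16.32
ee_pos: [0.5807, 0.26, 0.1291]
tool_rot: [0.58, -0.406, -0.578, -0.407]
force: [2.4, -2.9, 2.6]
opening: 0.0131
```

```bash
python3 - <<'E'
from h import *
im,K,T=cam('wrist'); save(im,'w9.png')
plan([0.5803,0.2605,0.123],200)
E
```

```text
t 16.37 pos [0.5806 0.2601 0.1292] yaw now -160.1 x [ 0.003 -0.001 -1.   ] F [ 1.8 -2.5  2.8] q [ 0.32  0.34  0.23  1.46 -0.   -1.6 ] op 0.0132
delta mm [6.2 0.2 0.5] rot [-0.1 -0.1  0.1] rows 1.0
```

View pics/w9.png

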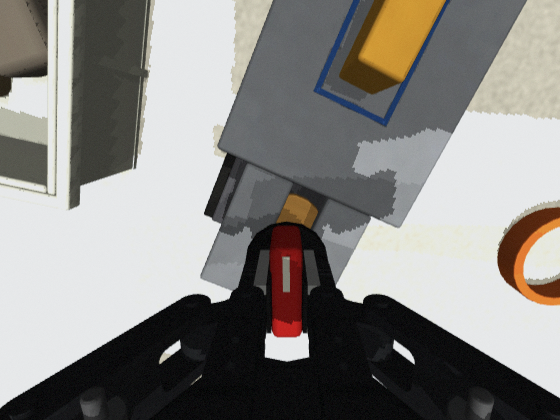

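>>> carry_out --motion "0 0 0 0 0 0;0 0 0 0 0 0;0 0 0 0 0 0;-10 0 0 0 0 0;-35 0 0 0 0 0;-60 0 0 0 0 0;-65 8 -18 4 0 0;-65 16 -36 10 0 0;-65 27 -62 16 0 0;-65 38 -88 22 0 0" --grip 40

```text
time: 17.2
ee_pos: [0.5738, 0.1648, 0.1942]
tool_rot: [-0.49, 0.509, 0.49, 0.51]
force: [-0.1, -0.1, -0.4]
opening: 0.0399
```

```bash
python3 - <<'E'
from h import *
plan([0.573,0.1425,0.160],175.65)
E
```

```text
t 17.2 pos [0.5738 0.1648 0.1942] yaw now 177.8 x [ 0.001  0.001 -1.   ] F [-0.1 -0.1 -0.4] q [ 0.17  0.23  0.23  1.57  0.   -1.37] op 0.0399
delta mm [ 34.2  -0.1 -22.3] rot [2.1 0.  0. ] rows 1.0
```

>>> carry_out --motion "5 0 -16 2 0 0;10 0 -22 2 0 0;20 0 -22 2 0 0;27 0 -22 2 0 0;27 0 -22 2 0 0;27 0 -22 2 0 0" --grip 0

```text
time: 17.7
ee_pos: [0.5723, 0.144, 0.1649]
tool_rot: [-0.482, 0.517, 0.483, 0.516]
force: [0.2, -0.3, 0.9]
opening: -0.0001
```

```bash
python3 - <<'E'
from h import *
im,K,T=cam('wrist'); save(im,'w10.png')
plan([0.573,0.1425,0.140],175.65)
print(proj([[*monitor.sense()['ee_pos'][:2],.145]],K,T))
E
```

```text
t 17.75 pos [0.5727 0.1439 0.1656] yaw now 176.1 x [-0.001  0.    -1.   ] F [ 0.  -0.1  0. ] q [ 0.13  0.22  0.15  1.51  0.   -1.37] op 0.0001
delta mm [25.6 -0.4 -1.4] rot [ 0.5  0.  -0.1] rows 1.0
[[286.56626284 248.51694929]]
```

View pics/w10.png

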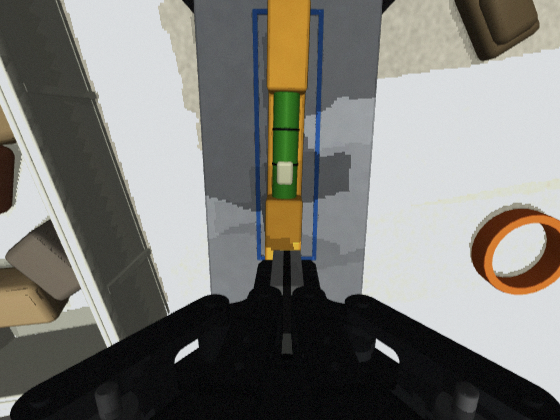

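>>> carry_out --motion "12 0 -4 0 0 0;20 0 -4 0 0 0;25 0 -4 0 0 0;28 0 -4 0 0 0;30 0 -4 0 0 0;32 0 -4 0 0 0;34 0 -4 0 0 0;34 0 -4 0 0 0"

```text
time: 18.42
ee_pos: [0.5732, 0.1392, 0.1326]
tool_rot: [-0.482, 0.517, 0.482, 0.517]
force: [-0.1, 1.2, 1.7]
opening: -0.0001
```

>>> carry_out --motion "1 0 0 0 0 0;2 0 0 0 0 0;3 0 0 0 0 0;3 0 0 0 0 0"

```text
time: 18.75
ee_pos: [0.5733, 0.1389, 0.1295]
tool_rot: [-0.482, 0.517, 0.482, 0.517]
force: [-0.3, 2.1, 1.7]
opening: 0.0002
```

>>> carry_out --motion "1 0 0 0 0 0;2 0 0 0 0 0;2 0 0 0 0 0;2 0 0 0 0 0"

```text
time: 19.08
ee_pos: [0.5734, 0.1391, 0.1285]
tool_rot: [-0.483, 0.516, 0.482, 0.518]
force: [-0.6, 1.9, 6.7]
opening: -0.0002
```

>>> carry_out --motion "1 0 0 0 0 0;1 0 0 0 0 0;1 0 0 0 0 0"

```text
time: 19.33
ee_pos: [0.5735, 0.1391, 0.1285]
tool_rot: [-0.483, 0.516, 0.482, 0.518]
force: [-1.8, 0.9, 9.0]
opening: -0.0002
```

>>> carry_out --motion "1 0 0 0 0 0;1 0 0 0 0 0;1 0 0 0 0 0;1 0 0 0 0 0;1 0 0 0 0 0;1 0 0 0 0 0;1 0 0 0 0 0;1 0 0 0 0 0;1 0 0 0 0 0;1 0 0 0 0 0"

```text
time: 20.17
ee_pos: [0.5736, 0.1391, 0.1285]
tool_rot: [-0.483, 0.516, 0.482, 0.518]
force: [-2.6, 1.8, 11.4]
opening: -0.0
```

>>> carry_out --motion "0 0 0 0 0 0;0 0 0 0 0 0;0 0 0 0 0 0;0 0 0 0 0 0;0 0 0 0 0 0;0 0 0 0 0 0;0 0 0 0 0 0;0 0 0 0 0 0;0 0 0 0 0 0;0 0 0 0 0 0"

```text
time: 21.0
ee_pos: [0.5736, 0.1391, 0.1285]
tool_rot: [-0.483, 0.516, 0.482, 0.518]
force: [-3.2, 0.8, 11.0]
opening: 0.0002
```

```bash
python3 - <<'E'
from h import *
im,K,T=cam('wrist'); save(im,'w11.png')
save(cv2.resize(im[80:280,200:380],None,fx=3,fy=3,interpolation=cv2.INTER_CUBIC),'w11c.png')
plan([0.573,0.1425,0.140],175.65)
# profile along vial
c=im[:,283:290].astype(int).mean(1)
for r in range(70,250,2): print(r,c[r].round().astype(int).tolist(),end='; ')
E
```

```text
t 21.05 pos [0.5736 0.1391 0.1285] yaw now 176.0 x [ 0.003  0.001 -1.   ] F [-3.6  1.5 11.3] q [ 0.12  0.21  0.08  1.43  0.   -1.38] op -0.0003
delta mm [-11.5   0.8   3.3] rot [0.4 0.1 0.2] rows 1.0
70 [199, 146, 51]; 72 [200, 148, 52]; 74 [201, 147, 51]; 76 [201, 148, 51]; 78 [200, 148, 52]; 80 [201, 148, 52]; 82 [200, 147, 51]; 84 [199, 146, 51]; 86 [200, 147, 51]; 88 [199, 145, 51]; 90 [199, 145, 50]; 92 [198, 144, 50]; 94 [198, 144, 50]; 96 [198, 144, 51]; 98 [188, 136, 48]; 100 [147, 104, 35]; 102 [80, 66, 20]; 104 [47, 102, 32]; 106 [55, 120, 38]; 108 [54, 119, 36]; 110 [55, 119, 38]; 112 [54, 119, 37]; 114 [53, 119, 37]; 116 [55, 120, 38]; 118 [54, 119, 37]; 120 [55, 121, 38]; 122 [55, 121, 38]; 124 [54, 120, 37]; 126 [55, 121, 38]; 128 [55, 121, 38]; 130 [55, 120, 38]; 132 [56, 122, 39]; 134 [54, 119, 37]; 136 [56, 122, 39]; 138 [55, 121, 38]; 140 [54, 120, 37]; 142 [54, 120, 37]; 144 [55, 120, 37]; 146 [37, 77, 27]; 148 [16, 18, 17]; 150 [55, 121, 38]; 152 [55, 121, 37]; 154 [93, 131, 70]; 156 [191, 191, 158]; 158 [209, 210, 175]; 160 [211, 212, 178]; 162 [211, 213, 178]; 164 [211, 211, 177]; 166 [209, 210, 175]; 168 [208, 209, 174]; 170 [207, 208, 173]; 172 [205, 205, 170]; 174 [201, 202, 167]; 176 [192, 193, 159]; 178 [177, 179, 147]; 180 [159, 160, 130]; 182 [100, 120, 80]; 184 [43, 99, 29]; 186 [44, 101, 30]; 188 [16, 29, 14]; 190 [20, 41, 16]; 192 [43, 100, 29]; 194 [45, 100, 30]; 196 [43, 100, 28]; 198 [43, 100, 29]; 200 [44, 101, 30]; 202 [44, 102, 30]; 204 [43, 101, 30]; 206 [45, 101, 31]; 208 [43, 99, 29]; 210 [43, 100, 29]; 212 [43, 100, 29]; 214 [44, 101, 29]; 216 [43, 100, 29]; 218 [43, 100, 29]; 220 [43, 100, 28]; 222 [43, 100, 29]; 224 [43, 100, 30]; 226 [43, 99, 29]; 228 [90, 63, 21]; 230 [124, 88, 29]; 232 [157, 112, 38]; 234 [163, 118, 40]; 236 [164, 117, 40]; 238 [163, 118, 39]; 240 [163, 118, 40]; 242 [165, 119, 40]; 244 [165, 119, 41]; 246 [165, 118, 40]; 248 [164, 117, 39];
```

View pics/w11.png

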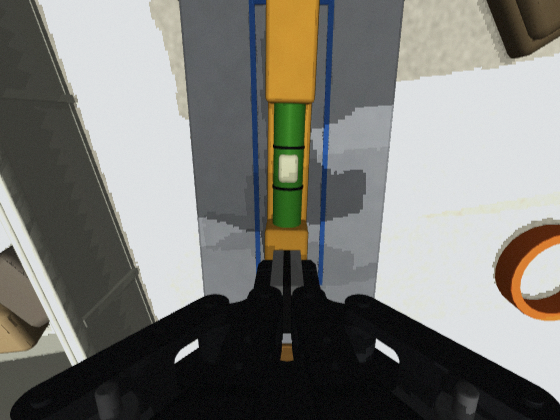

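View pics/w11c.png

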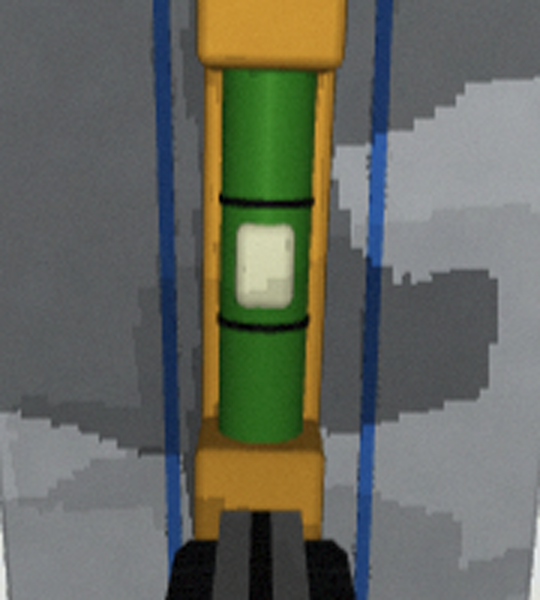

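>>> carry_out --motion "0 0 0 0 0 0;0 0 0 0 0 0;0 0 0 0 0 0;0 0 0 0 0 0;0 0 0 0 0 0;0 0 0 0 0 0;0 0 0 0 0 0;0 0 0 0 0 0;0 0 0 0 0 0;0 0 0 0 0 0"

```text
time: 21.88
ee_pos: [0.5736, 0.1391, 0.1285]
tool_rot: [-0.483, 0.516, 0.482, 0.518]
force: [-2.3, 2.0, 11.6]
opening: 0.0
```

```bash
python3 - <<'E'
from h import *
im,K,T=cam('wrist'); save(im,'w12.png')
c=im[:,283:290].astype(int).mean(1); b=np.where((c[100:225].min(1)>110))[0]+100; l=[r for r in range(106,225) if c[r].max()<60]
print(b.min(),b.max(),l); print(monitor.sense()['force'])
im,K,T=cam('scene'); save(cv2.resize(im[85:255,240:410],None,fx=3.4,fy=3.4,interpolation=cv2.INTER_CUBIC),'s12.png')
E
```

```text
155 181 [147, 148, 188, 189, 190]
[-2.52004345  1.12758145 11.02913322]
```

View pics/s12.png

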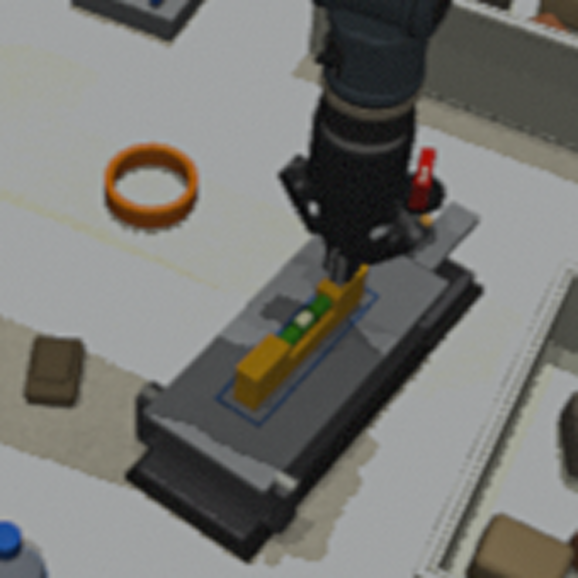

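The picture shows the level upright in the outline with the fingers on its foot-end block. The bubble (rows 155–181) lies centred between the lines (rows 147.5 and 189). The force is steady at about 11 N.

```bash
python3 - <<'E'
from h import *
print(job.job_done()); s=monitor.sense(); print(s['time'],s['force'])
E
```

```text
the job is handed in; nothing more can be done
None
the job is handed in; nothing more can be done
```

The job is handed in at about 22 s of the 72 s allowed, with the fingers still pressing on the level. No verdict is given.

- **What I did:** I stood the smaller yellow level in the blue outline and pressed it down. The bubble read about 6.4 mm towards the hinge. I then turned the red foot about 62° (1.08 rad) counterclockwise and pressed the level's foot-end block again with the closed fingers.
- **Last checks:** The bubble was centred to about 0.3 mm between its lines, unchanged over the last 0.9 s. The press was steady at about 11 N. The TCP did not drop as the force rose, so the shelf looks firmly seated on the collar.
- **Bystanders:** I saw no sign of touching any of them, but I did not measure their final positions.
- **Not checked:** The state could not be read after hand-in, so the final judged second was not measured. No other check failed or disagreed.

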